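Crack a walnut in the hand nutcracker on the coffee bar

ROBOT

A 6-joint arm with a two-finger parallel gripper is mounted at the origin on the work surface. World frame = base frame: x ahead of the robot, y to its left, z up, the work surface at z = 0. Lengths are in mm, angles in rad, forces in N, time in s.
With the tool pointing down it reaches from about 400 to 825 mm from the base axis. Payload 7 kg.
Tool frame: the origin (TCP) lies at the very end of the fingers, on their centre line; the grasp point (between the pads) lies 19 mm behind it; z points along the fingers, y is the line along which they close (so a half turn about z gives the same grasp; the last joint's range is limited). The gripper opens to 88 mm and grips with 3 to 60 N. Pads are 19 mm wide; open, the fingers measure 130 mm over their backs; the gripper's body (78 mm by 193 mm) begins 47 mm behind the grasp point.
Start: joints at [-1.039, 0.359, 0.012, 0, -1.224, -0.288], TCP at [162.914, -655.022, 196.461] pointing down, gripper open.
Joint ranges: [-3.07, 3.07], [-1.43, 2.12], [-1.02, 1.25], [-3.03, 1.67], [-3.05, -0], [-3.03, 3.03]. Speed limits (rad/s): [2.39, 2.39, 3.01, 3.14, 3.14, 3.14].

INTERFACE

Orientations are given as a unit quaternion [x, y, z, w].
In Python, from plant import bot gives the robot as it stands. Calls block until the motion is done:
- bot.move_ptp(position, orientation): joint-space move of the TCP to a pose.
- bot.line_to(position, velocity=150, ori=None): straight line of the TCP; ori=None keeps the orientation; velocity is the mean speed in mm/s.
- bot.move_joints(angles): joint-space move.
- bot.move_gripper(opening, force=None): finger opening in mm; force is the grip in N (None keeps the last); returns when the fingers have stopped.
- bot.pause(seconds).
- bot.solve_ik(position, orientation): joint angles nearest the present ones, or None.
- bot.read_state(): the state.
- bot.camera(name): name is "scene" or "side" or "wrist"; returns the picture (420x560x3 uint8, red, green, blue); there is no depth.
- bot.get_calibration(name): a dict with "fx", "fy", "cx", "cy" (pixels), "distortion" ([k1, k2, p1, p2, k3] as OpenCV has them; the pictures are not rectified), "view" (4x4, takes a point from world to camera coordinates); the wrist camera has in their place "T_tool_cam" (4x4, takes a point from camera to tool coordinates, whose origin is the TCP and whose axes are the flange's). Camera axes: x right, y up, looking along -z (the intrinsics and any distortion apply to the point x, -y, -z); pixel columns grow to the right and rows downward; lengths in mm; the calibration is good to about 2 mm. A picture is of the moment at which its call begins: read the wrist's pose just before it. get_calibration takes no time and is no camera call.
A pose or a line that the arm cannot do raises bot.Unreachable and nothing moves.
- bot.close_job(): hands the job in; it is judged then, once.
The state is a dict: "t": time; "joint_pos": joint angles; "qvel": joint speeds; "tau": joint torques, N m; "tcp_pos": TCP position; "eef_rot": TCP orientation; "contact_force": force on the tool from outside, world axes, zero at the start; "moment": the same for the moment, N m; "width": finger opening in mm; "finger_force": force on a finger pad.
Only numpy, scipy, OpenCV 4.12 (cv2) and the standard library are available. Lean on these libraries where they do the work, as an engineer would, in place of code of your own. Each camera call takes 0.05 s, during which the arm holds its last target. There are 200 camera calls.

TASK

Take the walnut from the wooden tray and stand it whole on its flat end, point up, in the cup of the nutcracker, and let go of it. Then bring the upper handle down on the nut and press the handles together until the shell gives with a crack, and stop there so that the kernel is not crushed; break the shell only with the handles. Leave the cracked nut standing in the cup and the nutcracker flat on the bench, and do not shift or knock over the jar, bowl, tumbler or timer.

Things in the scene. Friction and masses are not known exactly. Their poses are not given: they have to be found in the camera images.
- cracker: Steel hand nutcracker lying loose on the bench, 205 mm long, 0.85 kg. Origin: underside, below the middle of the nut cup; x points from cup to hinge, y across. Lower handle: flat bar 24 mm wide, 12 mm high, from the cup to x = -128 mm. Two hinge cheeks, 35 mm over their outsides, at x = 41 to 59 mm, 74 mm high. Stays flat if pressed short of x = -120 mm; a hard shove at the raised handle tips it
- cracker_seat (a point): Middle of the flat floor of the round nut cup, 8 mm above the cracker's underside: where the walnut's flat end goes. The cup is 52 mm across outside, 40 mm inside, its rim 13 mm above the underside
- top_handle (a joint): Upper handle's angle about the hinge pin (along the cracker's y). 0: level, parallel to the lower handle; grows as it is raised: 1.57 upright, 2.2 stop, leaning back past the hinge; -0.12 lowest. A stiff hinge (0.14 N m, about 1 N at the end) keeps it where it is left. Below about 1.8 it is in the way of a hand reaching straight down into the cup
- top_handle_hinge (a point): Middle of the hinge pin: x = 50 mm, z = 65 mm of the cracker. The handle is a straight bar, 175 mm from the pin to its end, 13 mm thick (6.5 mm either side of the line from the pin), 18 mm wide near the hinge, 24 mm from 80 mm on. A press pad 34 mm across sits under it 50 mm from the pin, its face 13 mm below the pin line
- top_handle_end (a point): Middle of the upper handle's free end, on its upper face. Pressed down 150 mm from the pin, the handle meets a whole nut in the cup at joint 0.12; resistance rises to a peak of about 14 N near joint 0.08, then the shell gives and it drops to almost nothing. Below joint -0.03 it meets the kernel, which stands 25 N there but is crushed by about 40 N
- walnut: The walnut: tan wrinkled shell, widest 42 mm across (at 22 mm height), 50 mm tall, pointed on top, 0.05 kg. It stands upright on a flat end 26 mm across. Origin: centre of the flat end; z points to the tip. Its shell is not broken by a grip round its sides
- walnut_tip (a point): The walnut's pointed tip: 50 mm above its origin while the nut is whole; about 43 mm once the shell has cracked (the tip is driven in and the two half shells gape); below 42 mm the kernel is crushed
- tray: Low wooden tray fixed on the bench, 220 x 150 mm, walls 14 mm high and 5 mm thick, floor 5 mm thick. Origin: underside centre, x along its length. The walnut stands in one half of it, the jar in the other
- jar: Amber glass jar with a wooden lid, 58 mm across, 75 mm tall, in the tray with the walnut. Origin: underside centre. Leave alone
- cup_bowl: Dark cupping bowl, 84 mm across, 60 mm tall, beside the cup of the nutcracker. Origin: underside centre. Leave alone
- tumbler: Clear glass tumbler, 70 mm across, 88 mm tall, beside the handles of the nutcracker on the other side from the bowl. Origin: underside centre. Leave alone
- timer: White kitchen timer, 72 x 62 x 18 mm, lying beside the tray. Origin: underside centre. Leave alone
Not all that is in view belongs to the job. Of the things that look like the cracker, the larger one is meant. Leave any blue look-alike of the walnut alone.

How it is judged (in metres and radians):
On the way, in this order (a step that is already met when the one before it is completed fails the run):
1. The whole walnut stands on its flat end in the cup of the nutcracker, let go (horizontal distance between walnut and cracker_seat below 0.012 m and distance between walnut and cracker_seat below 0.013 m and angle between walnut's own z axis and vertical below 0.17 rad and z of walnut_tip in the frame of walnut above 0.0475 m and contact force between the fingers and walnut below 0.1 N), for 0.2 s.
2. With the upper handle brought down on the nut, the shell has given: the tip is driven in by at least 4.5 mm (horizontal distance between walnut and cracker_seat below 0.012 m and distance between walnut and cracker_seat below 0.013 m and angle between walnut's own z axis and vertical below 0.17 rad and z of walnut_tip in the frame of walnut below 0.0455 m and value of joint top_handle below 0.2 rad), for 0.2 s.
At the end, for the whole second after the job is handed in: The cracked walnut (tip driven in by 4.5 to 7.7 mm) stands within 12 mm of the middle of the cup and within 10 degrees of upright, the nutcracker lies flat on the bench, everything is at rest, and the jar, bowl, tumbler and timer stand within 30 mm of where they were (horizontal distance between walnut and cracker_seat below 0.012 m and distance between walnut and cracker_seat below 0.013 m and angle between walnut's own z axis and vertical below 0.17 rad and z of walnut_tip in the frame of walnut between 0.0423 and 0.0455 m and angle between cracker's own z axis and vertical below 0.1 rad and height (world z) of cracker below 0.01 m and linear speed of each of walnut, cracker below 0.02 m/s and distance of each of jar, cup_bowl, tumbler, timer from where it was at the start of the episode below 0.03 m and angle between each of jar, cup_bowl, tumbler, timer's own z axis and vertical below 0.2 rad); the robot touches nothing.
It fails at once if The kernel is crushed: the tip is driven in by more than 7.7 mm (z of walnut_tip in the frame of walnut below 0.0423 m).
It fails at once if The shell is broken by pressing on the nut itself with the fingers, not between the handles (z of walnut_tip in the frame of walnut below 0.0485 m and contact force between the fingers and walnut above 5 N).
It fails at once if The jar, bowl, tumbler or timer is shifted by more than 30 mm or tipped (distance of any of jar, cup_bowl, tumbler, timer from where it was at the start of the episode above 0.03 m or angle between any of jar, cup_bowl, tumbler, timer's own z axis and vertical above 0.35 rad).
It fails at once if The nutcracker is tipped over (angle between cracker's own z axis and vertical above 0.5 rad).
It also fails if it takes over 72 s, if anything falls off the work surface, if the arm or the gripper's body presses on something with over 40 N, if the wrist force passes 120 N, or if a joint passes its speed limit or range.

## Working session

There is one attempt and no reset: what is moved stays moved. The work goes in short steps, each a Python script; the robot and the scene stay as the last script left them, time stands still between calls to the robot, and variables do not carry over. Pictures are saved under pics/ and viewed, at most 10 in all, crops included, and the job is handed in when it is done.

```bash
ls; mkdir -p pics
python3 - <<'E'
from plant import bot
import cv2
for n in ("scene","side","wrist"):
    im=bot.camera(n); cv2.imwrite(f"pics/{n}0.png",im[:,:,::-1])
    print(n,bot.get_calibration(n))
print(bot.read_state())
a=cv2.imread("pics/scene0.png");b=cv2.imread("pics/side0.png")
cv2.imwrite("pics/both0.png",cv2.resize(cv2.vconcat([a,b]),None,fx=.714,fy=.714))
E
```

```text
pics
scene {'fx': 395.0571874829398, 'fy': 395.0571874829398, 'cx': 284.76210014451954, 'cy': 218.5556612852803, 'distortion': array([-0.11316921,  0.        ,  0.        ,  0.        ,  0.        ]), 'view': array([[-7.38498303e-02,  9.97265606e-01,  2.74124330e-03,
         1.06827190e+02],
       [-5.88381160e-01, -4.57900245e-02,  8.07286123e-01,
         2.38734565e+02],
       [ 8.05204206e-01,  5.80050473e-02,  5.90153880e-01,
        -1.36420803e+03],
       [ 0.00000000e+00,  0.00000000e+00,  0.00000000e+00,
         1.00000000e+00]])}
side {'fx': 386.30325572996554, 'fy': 386.30325572996554, 'cx': 273.97398697343857, 'cy': 216.54071013666103, 'distortion': array([0.03871692, 0.        , 0.        , 0.        , 0.        ]), 'view': array([[ 9.78440454e-01, -2.06524055e-01, -1.44692619e-03,
        -5.01408067e+02],
       [ 1.01224700e-01,  4.73437798e-01,  8.74991550e-01,
        -8.79991305e+01],
       [-1.80021773e-01, -8.56273593e-01,  4.84136029e-01,
        -8.78375205e+02],
       [ 0.00000000e+00,  0.00000000e+00,  0.00000000e+00,
         1.00000000e+00]])}
wrist 
[... 559 characters left out ...]
int_pos': array([-1.03887436e+00,  3.59242223e-01,  1.12674155e-02, -2.61799717e-04,
       -1.22406354e+00, -2.88155393e-01]), 'qvel': array([ 2.31817502e-05,  1.63858626e-04,  2.87630724e-03,  1.24784262e-03,
       -8.62046371e-04,  1.13113159e-04]), 'tau': array([ 1.01564186e-03, -5.83274424e+01,  2.93295318e+01,  7.00122535e+00,
        8.88377836e-03, -1.20311333e-04]), 'tcp_pos': array([ 162.83359311, -654.65515641,  195.72294489]), 'eef_rot': array([-1.21537486e-01,  9.92586640e-01,  6.18596812e-04, -1.34682780e-04]), 'contact_force': array([-0.42346173, -0.24492071,  0.08953898]), 'moment': array([0.03877661, 0.02859796, 0.03495003]), 'finger_force': 0.0, 'width': 87.47429220212236}
```

View pics/scene0.png

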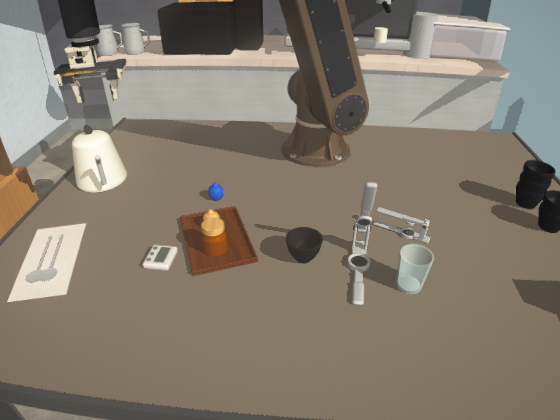

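View pics/side0.png

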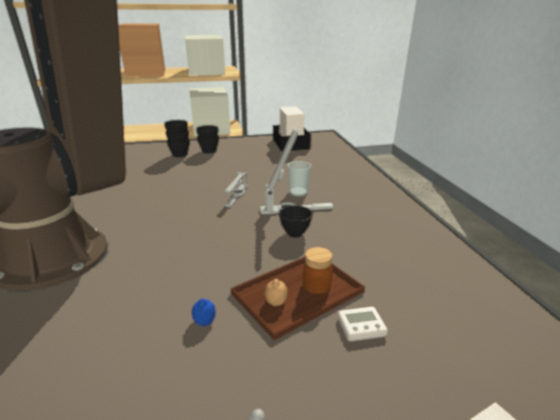

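The scene view shows two cracker-like things: a large one (cup 359,263, lower handle end 358,300, raised handle end 370,185) and a small one at about (395,225). The large one is meant. The tan nut at about (211,218), beside the jar in the tray, is the walnut. The blue one at (216,192) is the decoy. I'll confirm both in an enlarged crop.

```bash
cat > h.py <<'E'
import numpy as np, cv2
from plant import bot
from scipy.spatial.transform import Rotation as R
def cam_pose(name, st=None):
    c=bot.get_calibration(name)
    if name!="wrist": return c,np.linalg.inv(c["view"])
    st=st or bot.read_state()
    T=np.eye(4);T[:3,:3]=R.from_quat(st["eef_rot"]).as_matrix();T[:3,3]=st["tcp_pos"]
    return c,T@c["T_tool_cam"]
def ray(name,px,st=None):
    c,T=cam_pose(name,st)
    K=np.array([[c["fx"],0,c["cx"]],[0,c["fy"],c["cy"]],[0,0,1]])
    u=cv2.undistortPoints(np.array([[px]],float),K,c["distortion"])[0,0]
    d=T[:3,:3]@np.array([u[0],-u[1],-1.]); return T[:3,3],d/np.linalg.norm(d)
def onz(name,px,z,st=None):
    o,d=ray(name,px,st); return o+d*(z-o[2])/d[2]
def tri(*obs):
    A=np.zeros((3,3));b=np.zeros(3)
    for ob in obs:
        o,d=ray(*ob);P=np.eye(3)-np.outer(d,d);A+=P;b+=P@o
    p=np.linalg.solve(A,b);return p,[round(float(np.linalg.norm((np.eye(3)-np.outer(ray(*ob)[1],ray(*ob)[1]))@(p-ray(*ob)[0]))),1) for ob in obs]
def proj(name,p,st=None):
    c,T=cam_pose(name,st);q=(np.linalg.inv(T)@np.append(p,1))[:3]*[1,-1,-1]
    K=np.array([[c["fx"],0,c["cx"]],[0,c["fy"],c["cy"]],[0,0,1]])
    return cv2.projectPoints(q[None],np.zeros(3),np.zeros(3),K,c["distortion"])[0][0,0]
E
python3 - <<'E'
import cv2,numpy as np
a=cv2.imread("pics/scene0.png");b=cv2.imread("pics/side0.png")
A=cv2.resize(a[175:315,330:440],None,fx=4,fy=4,interpolation=2)   # 440x560
B=cv2.resize(b[125:220,255:345],None,fx=4,fy=4,interpolation=2)      # 360x380
C=cv2.resize(a[175:235,190:235],None,fx=3,fy=3,interpolation=2) #135x180
D=cv2.resize(b[235:295,255:340],None,fx=2.6,fy=3,interpolation=2) #221x180
o=np.zeros((560,800,3),np.uint8);o[:560,:440]=A;o[:380,440:800]=B;o[380:,440:575]=C;o[380:,575:575+D.shape[1]]=D
cv2.imwrite("pics/crop1.png",o)
E
```

```text
(no output)
```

View pics/crop1.png

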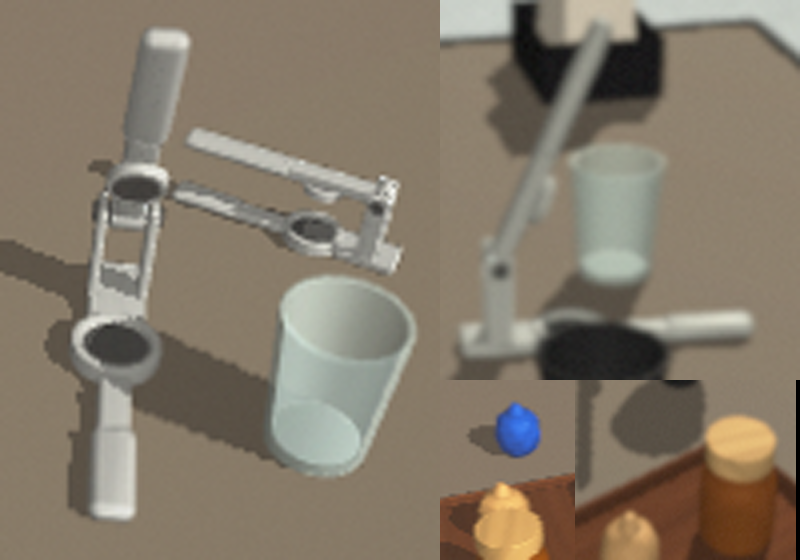

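The crop confirms the larger cracker, with its upper handle raised and leaning over the cup. The smaller look-alike lies behind it to the right. The tan walnut is behind the jar in the scene view, with its tip at scene (211,210) and side (276,280).

Run:
```python
from h import *
np.set_printoptions(precision=1,suppress=True)
seat=onz("scene",(359.5,261.2),13); low=onz("scene",(358,303),10)
print("cup",seat,"lowend",low, np.linalg.norm(low-seat), "side low",onz("side",(332.5,206),10))
print("pin",tri(("scene",(361,227.5)),("side",(270,192.5))))
print("end",tri(("scene",(372,184)),("side",(295,132.5))))
print("tip",tri(("scene",(211.3,210.)),("side",(276,280))))
b=cv2.imread("pics/side0.png"); s=cv2.cvtColor(b,cv2.COLOR_BGR2HSV)
m=cv2.inRange(s,(8,90,120),(20,255,255));m[:,:260]=0;m[:,292:]=0;m[:270]=0;m[315:]=0
x,y,w,h=cv2.boundingRect(m);print(x,y,w,h,onz("side",(x+w/2,y+h/2),28))
for nm,sp,dp,z in(("bowl",(304,238),(296,216),60),("tumb",(415,254),(299,168),88),("jar",(213,228),(318,256),75)):print(nm,onz("scene",sp,z),onz("side",dp,z))
```

```text
cup [578.6 104.4  13. ] lowend [701.3  92.7  10. ] 123.25503453756515 side low [694.6  80.4  10. ]
pin (array([521.5, 104.7,  60.7]), [3.9, 3.9])
end (array([587.4, 103.5, 218.5]), [1.9, 1.9])
tip (array([ 461.8, -256.3,   52. ]), [0.7, 0.7])
260 270 28 36 [ 459.7 -250.3   28. ]
bowl [563.2 -22.7  60. ] [557.1 -41.4  60. ]
tumb [632.8 204.5  88. ] [624.2 182.7  88. ]
jar [ 562.2 -226.7   75. ] [ 550.4 -230.7   75. ]
```

Run:
```python
from h import *
q=[1,0,0,0]
def snap(n):
    st=bot.read_state(); im=bot.camera("wrist"); cv2.imwrite(f"pics/{n}.png",im[:,:,::-1]); np.save(f"pics/{n}.npy",st,allow_pickle=True)
    print(n,st["t"],st["tcp_pos"],st["eef_rot"],st["joint_pos"])
bot.line_to([163,-655,300])
Q=[np.cos(-.14),0,0,0]
import itertools
for p in ([470,-255,250],):
    for qq in ([0,1,0,0],[1,0,0,0],[.7071,.7071,0,0],[.7071,-.7071,0,0]):
        print(qq,bot.solve_ik(p,qq),bot.solve_ik([600,104,330],qq))
bot.move_ptp([470,-255,250],[0,1,0,0]); snap("w_nut")
j=bot.solve_ik([620,60,330],[0,1,0,0]); bot.move_ptp([620,60,330],[0,1,0,0]); snap("w_cr")
a=cv2.imread("pics/w_nut.png");b=cv2.imread("pics/w_cr.png")
cv2.imwrite("pics/w2.png",np.hstack([a[:,80:480],b[:,80:480]]))
```

```text
[0, 1, 0, 0] [-0.1302409   0.09495404 -0.21079915  0.         -1.26504313 -1.44055543] [ 0.49205325  0.19596223  0.08628424  0.         -1.46111833 -2.06284958]
[1, 0, 0, 0] [-0.1302409   0.09495404 -0.21079915  0.         -1.26504313  1.70103723] [ 0.49205325  0.19596223  0.08628424  0.         -1.46111833  1.07874308]
[0.7071, 0.7071, 0, 0] [-0.1302409   0.09495404 -0.21079915  0.         -1.26504313 -3.01135175] [ 0.49205325  0.19596223  0.08628424  0.         -1.46111833  2.6495394 ]
[0.7071, -0.7071, 0, 0] [-0.1302409   0.09495404 -0.21079915  0.         -1.26504313  0.1302409 ] [ 0.49205325  0.19596223  0.08628424  0.         -1.46111833 -0.49205325]
w_nut 2.8333 [ 469.88635102 -255.58731787  250.00030141] [ 2.65782017e-04  9.99999961e-01 -6.90373774e-05 -5.67816768e-05] [-1.31312963e-01  9.52913034e-02 -2.10483462e-01  1.59106216e-04
 -1.26511611e+00 -1.44006282e+00]
w_cr 4.225 [619.71637194  58.92659421 329.85197757] [ 4.64486884e-04  9.99999869e-01 -1.13522573e-04 -1.80011078e-04] [ 4.08048667e-01  2.19975969e-01  1.16420292e-01  6.56941422e-05
 -1.46766124e+00 -1.97978074e+00]
```

View pics/w2.png

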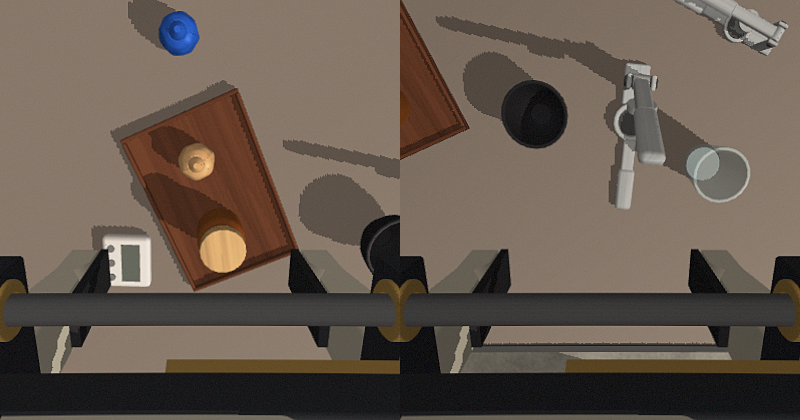

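Run:
```python
from h import *
np.set_printoptions(precision=1,suppress=True)
s1=np.load("pics/w_nut.npy",allow_pickle=True).item();s2=np.load("pics/w_cr.npy",allow_pickle=True).item()
im=cv2.imread("pics/w_nut.png");hs=cv2.cvtColor(im,cv2.COLOR_BGR2HSV)
m=cv2.inRange(hs,(8,80,150),(25,200,255));m[200:]=0;m[:130]=0;m[:,:250]=0;m[:,310:]=0
x,y,w,h=cv2.boundingRect(m);print("nut box",x,y,w,h,onz("wrist",(x+w/2,y+h/2),28,s1))
w="wrist"
print("tip",onz(w,(278,163),55,s1))
for n,p,z in(("lowend",(304,206),12),("cheekL-top",(309,72),74),("cheekR-top",(336,84),74),("cheekR-top2",(336,76),74),("bowl",(214,114),60),("tumb",(401,174),88),("tumbR",(430,174),88),("bowlR",(247,114),60),("jar",(302,249),75)):
    print(n,onz(w,p,z,s1 if n=="jar" else s2))
print("end",tri((w,(332,160),s2),("scene",(372,184)),("side",(295,132.5))))
b=cv2.imread("pics/w_cr.png")[30:230,250:450];cv2.imwrite("pics/w_crop.png",cv2.resize(b,None,fx=3,fy=3,interpolation=2))
```

```text
nut box 264 148 30 32 [ 464.  -253.3   28. ]
tip [ 458.1 -254.4   55. ]
lowend [693.7  98.2  12. ]
cheekL-top [511.8  96.5  74. ]
cheekR-top [525.1 128.6  74. ]
cheekR-top2 [516.3 128.1  74. ]
bowl [559.4 -19.6  60. ]
tumb [630.1 210.8  88. ]
tumbR [630.3 246.   88. ]
bowlR [559.4  21.5  60. ]
jar [ 550.6 -228.    75. ]
end (array([589.1, 104.7, 218.9]), [2.3, 2.4, 2.5])
```

View pics/w_crop.png

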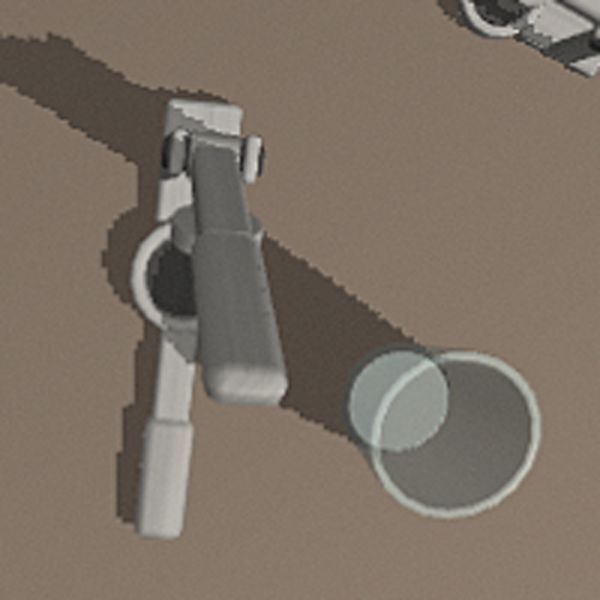

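Run:
```python
from h import *
np.set_printoptions(precision=1,suppress=True)
s2=np.load("pics/w_cr.npy",allow_pickle=True).item();w="wrist"
f=lambda u,v,z:onz(w,(250+u/3,30+v/3),z,s2)
L=f(161,532,8);H=f(203,101,12);C=f(214,153,74)
print("low",L,"hinge end",H,"cheek mid",C,"tumb base",f(398,400,3))
for e in (L,):
  for t in (H,C):
    d=(t-e)[:2];n=np.linalg.norm(d);d/=n;yaw=np.arctan2(d[1],d[0]);print(n,yaw,"cup from low",e[:2]+128*d)
print("cupL edge",f(132,280,13), "scene cup",onz("scene",(359.5,261.2),13))
print("scene cup edges",onz("scene",(348,262),13),onz("scene",(370.3,262),13))
```

```text
low [696.9  98.    8. ] hinge end [497.4 112.6  12. ] cheek mid [521.7 111.2  74. ] tumb base [631.7 212.2   3. ]
200.0657307603156 3.068668396951482 cup from low [569.3 107.3]
175.75365506582605 3.0663945220645306 cup from low [569.3 107.6]
cupL edge [573.8  82.1  13. ] scene cup [578.6 104.4  13. ]
scene cup edges [583.1  78.3  13. ] [579.6 128.6  13. ]
```

Run:
```python
from h import *
np.set_printoptions(precision=1,suppress=True)
xh=np.array([-.997,.074]);pin=np.array([522,111.])
P=lambda s,z:[*(pin+s*xh),z]
bot.move_gripper(0); print("w",bot.read_state()["width"])
bot.move_ptp(P(-125,330),[0,1,0,0]); bot.line_to(P(-125,190),150)
for s in (-85,-60,-30,0,20,35,45,56):
    bot.line_to(P(s,190),70); st=bot.read_state(); f=st["contact_force"]; print(s,f,st["t"])
    if np.linalg.norm(f)>12: break
bot.line_to(P(30,190),100)
bot.line_to(P(30,330),200); bot.move_gripper(88)
bot.move_ptp([650,100,330],[0,1,0,0])
st=bot.read_state();im=bot.camera("wrist");cv2.imwrite("pics/w_up.png",im[:,:,::-1]);np.save("pics/w_up.npy",st,allow_pickle=True)
sd=bot.camera("side")[:,:,::-1];cv2.imwrite("pics/s_up.png",sd);print(bot.read_state()["t"])
a=cv2.resize(cv2.imread("pics/w_up.png")[20:240,180:400],None,fx=2.5,fy=2.5,interpolation=2)
b=cv2.resize(sd[125:220,235:335],None,fx=2.5,fy=2.5,interpolation=2)
o=np.zeros((550,800,3),np.uint8);o[:,:550]=a;o[:b.shape[0],550:]=b;cv2.imwrite("pics/up.png",o)
```

```text
w 0.2102032989140927
-85 [-0.7  0.2  0.4] 7.825
-60 [ 0.4 -0.4  0.7] 8.3333
-30 [-1.  -0.1  0.9] 8.9083
0 [0.1 0.2 0.1] 9.4833
20 [-0.4  0.3  0.6] 9.9167
35 [-0.1  0.2 -0.2] 10.2833
45 [ 0.7 -0.4 -0.5] 10.575
56 [-0. -0.  0.] 10.8833
14.3583
```

View pics/up.png

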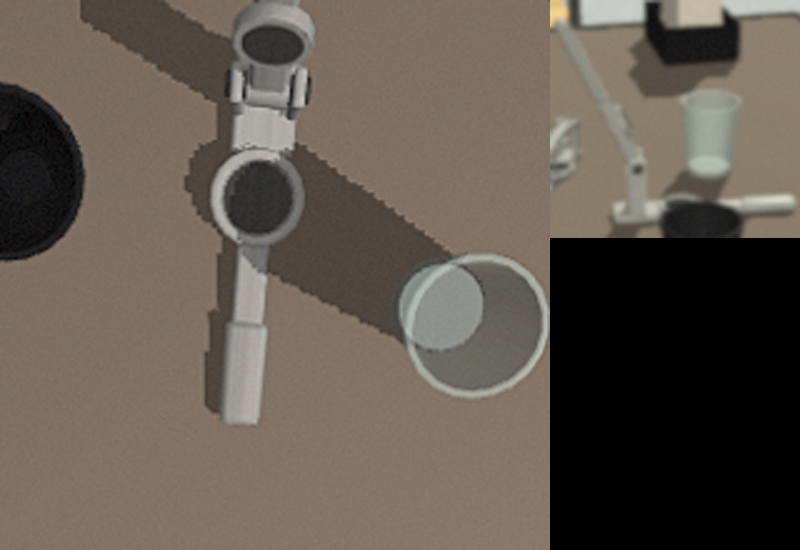

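Run:
```python
from h import *
np.set_printoptions(precision=2,suppress=True)
s=np.load("pics/w_up.npy",allow_pickle=True).item()
f=lambda u,v,z:onz("wrist",(180+u/2.5,20+v/2.5),z,s)
C=f(257,196,13);L=f(240,422,8);H=f(263,110,12);print("cup",C,"inner",f(259,196,10),"low",L,"pin",f(268,88,70),"tumb",f(476,325,88))
d=(C-L)[:2];print(np.linalg.norm(d),np.arctan2(d[1],d[0])); d=(f(268,90,70)-L)[:2];print(np.linalg.norm(d),np.arctan2(d[1],d[0]))
g=lambda u,v:(235+(u-550)/2.5,125+v/2.5)
a=tri(("side",g(563,30)),("wrist",(180+(272)/2.5,20+(-15)/2.5),s));print("end guess",a)
# pick
N=[461,-254]
q0=[0,1,0,0]
bot.move_ptp([*N,200],q0); bot.line_to([*N,60],200);bot.line_to([*N,18.5],80)
print(bot.read_state()["contact_force"])
bot.move_gripper(30,12);st=bot.read_state();print(st["width"],st["finger_force"],st["contact_force"])
bot.line_to([*N,120],100)
bot.line_to([*N,250],200);st=bot.read_state();print(st["t"],st["width"],st["finger_force"])
im=bot.camera("wrist")[:,:,::-1];sd=bot.camera("side")[:,:,::-1]
cv2.imwrite("pics/held.png",np.hstack([cv2.resize(im[200:400,180:380],None,fx=2,fy=2),cv2.resize(sd[140:340,190:390],None,fx=2,fy=2)]))
```

```text
cup [571.14 107.09  13.  ] inner [571.14 108.21  10.  ] low [698.2   97.21   8.  ] pin [523.67 111.61  70.  ] tumb [630.84 211.57  88.  ]
127.44639318109768 3.063956050588749
174.28020160279007 3.058807228242193
end guess (array([479.87, 115.16, 203.29]), [28.5, 28.5])
[ 0.7   0.01 -0.27]
30.36547194140834 0.0 [-0.58 -0.1  -0.13]
20.475 30.219793189266692 0.0
```

View pics/held.png

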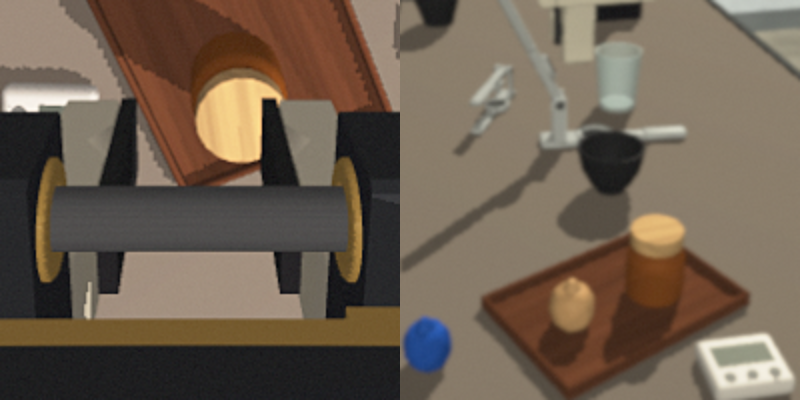

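The fingers closed to 30 mm on nothing, and in the side view the nut still stands in the tray at about (276,292). I'll check where the nut is relative to the gripper.

Run:
```python
from h import *
np.set_printoptions(precision=2,suppress=True)
st=bot.read_state();print(st["tcp_pos"],proj("side",st["tcp_pos"]),proj("scene",st["tcp_pos"]))
bot.move_gripper(88)
im=bot.camera("wrist")[:,:,::-1].copy();hs=cv2.cvtColor(im,cv2.COLOR_BGR2HSV)
m=cv2.inRange(hs,(8,80,150),(25,200,255));m[215:]=0
k,_,S,c=cv2.connectedComponentsWithStats(m);print([(S[i],onz("wrist",c[i],27,st)) for i in range(1,k) if S[i][4]>100])
sd=bot.camera("side")[:,:,::-1];b0=cv2.imread("pics/side0.png")
def cen(b):
    m=cv2.inRange(cv2.cvtColor(b,cv2.COLOR_BGR2HSV),(8,80,120),(20,220,255))[262:315,258:294]
    k,_,S,c=cv2.connectedComponentsWithStats(m);i=1+S[1:,4].argmax();return S[i],c[i]
print(cen(b0),cen(sd))
sc=bot.camera("scene")[:,:,::-1]
cv2.imwrite("pics/chk.png",np.hstack([im[60:420,140:480],cv2.resize(sc[90:270,140:300],None,fx=2,fy=2)]))
```

```text
[ 460.12 -253.71  248.2 ] [274.49 182.08] [203.31 136.87]
[(array([263, 156,  30,  32, 617], dtype=int32), array([ 462.28, -250.99,   27.  ]))]
(array([  7,  16,  23,  28, 489], dtype=int32), array([17.96, 29.57])) (array([  7,  16,  23,  28, 487], dtype=int32), array([17.95, 29.54]))
```

View pics/chk.png

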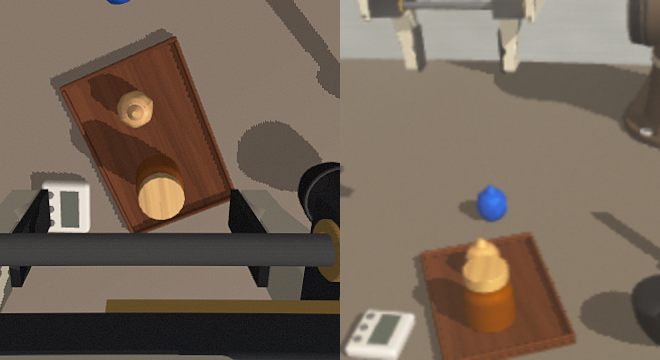

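Run:
```python
from h import *
np.set_printoptions(precision=2,suppress=True)
print(tri(("scene",(201,124)),("side",(279,170))))
st=bot.read_state(); print(st["joint_pos"],st["tcp_pos"])
# touch test on bare bench, fingers closed
bot.move_gripper(0,12); bot.move_ptp([440,-100,80],[0,1,0,0]); bot.line_to([440,-100,35],150)
b=bot.read_state()["contact_force"]
for z in range(31,-50,-4):
    bot.line_to([440,-100,z],60);st=bot.read_state();f=st["contact_force"]-b
    if abs(f[2])>4: print("touch cmd z",z,st["tcp_pos"],f);break
else: print("none",st["tcp_pos"])
bot.line_to([440,-100,60],150);print(bot.read_state()["t"])
```

```text
(array([ 463.78, -257.29,  274.91]), [5.2, 5.2])
[-0.13  0.08 -0.23 -0.   -1.26 -1.44] [ 461.01 -253.99  250.  ]
touch cmd z -33 [ 440.35 -100.04  -30.11] [-12.59   5.27  51.57]
29.6083
```

The bench touch came at a commanded z of about −29.5, so the real fingertips end about 29.5 mm short of the reported TCP. The wrist and scene views agree with that. I'll correct for it and grasp again.

```bash
cat >> h.py <<'E'
D=29.5   # real fingertip z = commanded z + D
E
python3 - <<'E'
from h import *
np.set_printoptions(precision=2,suppress=True)
q0=[0,1,0,0];N=[462,-253.5]
bot.line_to([440,-100,150],250);bot.move_gripper(88)
bot.move_ptp([*N,120],q0);bot.line_to([*N,18-D],150)
print(bot.read_state()["contact_force"])
bot.move_gripper(34,12);st=bot.read_state();print(st["width"],st["finger_force"],st["contact_force"])
if st["width"]<36: raise SystemExit("missed")
bot.line_to([*N,120],150);st=bot.read_state();print(st["t"],st["width"],st["finger_force"])
qp=(R.from_euler("z",16,degrees=True)*R.from_quat(q0)).as_quat()
C=[571,107.3]
print(bot.solve_ik([*C,200],qp))
bot.line_to([*N,200],200);bot.move_ptp([*C,200],qp)
bot.line_to([*C,30],150)
st=bot.read_state();print(st["t"],st["width"],st["tcp_pos"])
sd=bot.camera("side")[:,:,::-1];sc=bot.camera("scene")[:,:,::-1]
cv2.imwrite("pics/pre.png",np.hstack([cv2.resize(sc[160:310,290:430],None,fx=3,fy=3),cv2.resize(sd[110:230,220:340],None,fx=3,fy=3.75)]))
E
```

```text
[-0.04 -0.61 -0.01]
40.957314726466464 12.000222229398787 [-0.52  0.23  1.77]
35.0917 40.50792471279577 11.999957850202918
[ 0.52  0.2  -0.2   0.   -1.17 -1.81]
38.3333 40.55240538794047 [571.65 107.51  30.86]
```

View pics/pre.png

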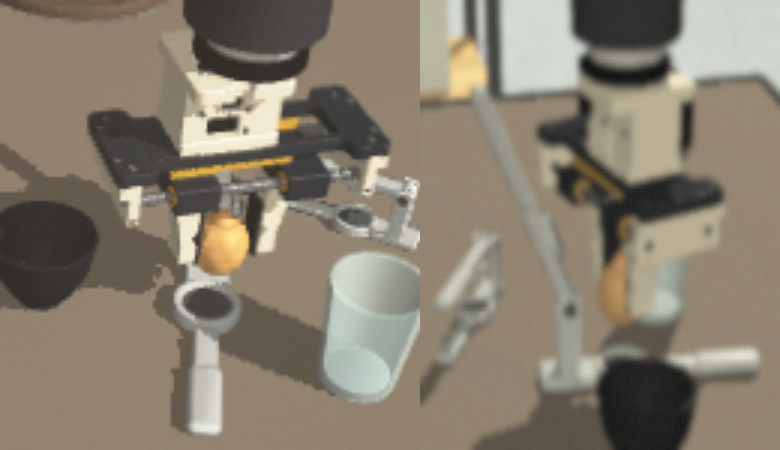

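Run:
```python
from h import *
np.set_printoptions(precision=1,suppress=True)
sc=bot.camera("scene")[:,:,::-1];sd=bot.camera("side")[:,:,::-1]
def box(b,x0,x1,y0,y1):
    hs=cv2.cvtColor(np.ascontiguousarray(b),cv2.COLOR_BGR2HSV)[y0:y1,x0:x1]
    m=cv2.inRange(hs,(5,110,110),(20,255,255));k,_,S,c=cv2.connectedComponentsWithStats(m);i=1+S[1:,4].argmax()
    S=S[i];return S[0]+x0,S[1]+y0,S[2],S[3],c[i]+[x0,y0]
a=box(sc,345,385,220,262);b=box(sd,262,300,160,205);print(a,b)
hs=cv2.cvtColor(np.ascontiguousarray(sc),cv2.COLOR_BGR2GRAY)
print("nut pred scene",proj("scene",[571.6,107.5,69]),"base",proj("scene",[571.6,107.5,47]),"side",proj("side",[571.6,107.5,69]),proj("side",[571.6,107.5,47]))
print("cup pred scene",proj("scene",[571,107.3,13]), "side",proj("side",[571,107.3,13]))
# scene: nut col at its z vs cup
cx=a[0]+a[2]/2
print("nut bottom scene->",onz("scene",(cx,a[1]+a[3]),47),"mid",onz("scene",(cx,a[1]+a[3]-10),69))
print("cup scene",onz("scene",(290+208/3,160+300/3),13))
```

```text
(np.int32(356), np.int32(230), np.int32(17), np.int32(21), array([363. , 241.2])) (np.int32(280), np.int32(177), np.int32(10), np.int32(19), array([284.2, 186.8]))
nut pred scene [363.7 240. ] base [362.5 247.7] side [287.2 186.4] [287.1 193.8]
cup pred scene [360.5 259. ] side [286.7 205. ]
nut bottom scene-> [582.4 111.1  47. ] mid [574.8 109.   69. ]
cup scene [574.6 104.3  13. ]
```

Run:
```python
from h import *
np.set_printoptions(precision=2,suppress=True)
C=[571,105.5]
bot.line_to([*C,15],100);b=bot.read_state()["contact_force"]
bot.line_to([*C,-3],50)
for z in (-5,-6.5,-8,-9.5):
    st=bot.read_state();f=st["contact_force"]-b;print(st["tcp_pos"],f)
    if f[2]>2.5: break
    bot.line_to([*C,z],30)
bot.move_gripper(62);bot.pause(.3)
st=bot.read_state();print(st["width"],st["finger_force"],st["t"])
bot.line_to([*C,60],100);bot.line_to([*C,200],250)
bot.move_ptp([640,100,300],[0,1,0,0])
st=bot.read_state();im=bot.camera("wrist")[:,:,::-1];np.save("pics/w_pl.npy",st,allow_pickle=True)
sd=bot.camera("side")[:,:,::-1];sc=bot.camera("scene")[:,:,::-1]
cv2.imwrite("pics/w_pl.png",im);cv2.imwrite("pics/sd_pl.png",sd);cv2.imwrite("pics/sc_pl.png",sc)
print(st["t"])
o=np.zeros((560,800,3),np.uint8)
o[:400,:400]=cv2.resize(im[20:220,180:380],None,fx=2,fy=2,interpolation=2);o[:360,400:]=cv2.resize(sd[125:215,250:350],None,fx=4,fy=4,interpolation=2)
o[400:560,:400]=cv2.resize(sc[230:270,310:410],None,fx=4,fy=4,interpolation=2);cv2.imwrite("pics/placed.png",o)
```

```text
[570.84 105.42  -3.33] [-0.   -0.69 -1.34]
[571.02 105.51  -4.93] [ 0.44  0.18 -1.36]
[570.92 105.43  -6.54] [-0.99 -1.04 -1.36]
[570.92 105.46  -8.11] [-0.05  0.42 -1.91]
61.94894270557881 0.0 41.2583
43.3667
```

View pics/placed.png

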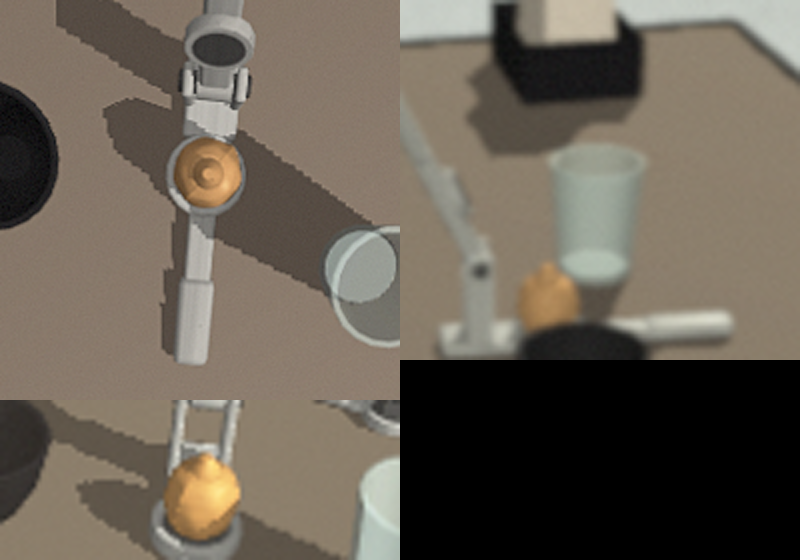

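The nut stands upright in the cup. Next I'll swing the handle down from behind and press with force monitoring.

Run:
```python
from h import *
np.set_printoptions(precision=2,suppress=True)
xh=np.array([-.997,.074]);pin=np.array([523,111.]) ; pin[1]-=1
q=[0,1,0,0]
P=lambda s,z:[*(pin+s*xh),z-D]     # z real fingertip height
def F(): return bot.read_state()["contact_force"]
bot.move_gripper(0)
for s0 in (125,120,115): 
    if bot.solve_ik(P(s0,200),q) is not None and bot.solve_ik(P(s0,300),q) is not None: break
print("s0",s0)
bot.move_ptp([640,100,330],q) if False else None
bot.move_ptp(P(s0,300),q);bot.line_to(P(s0,200),200);b=F()
ok=True
def go(s,z,v):
    bot.line_to(P(s,z),v);f=F()-b
    if np.linalg.norm(f)>15: print("STOP",s,z,f);raise SystemExit
go(60,200,150);go(12,200,130)
print("t",bot.read_state()["t"])
for th in np.linspace(1.45,0.25,9):
    r=136+ (1.45-th)/1.2*14
    go(-r*np.cos(th)+6.5*np.sin(th)+10*min(1,th/.5), 65+r*np.sin(th)+6.5*np.cos(th),120)
st=bot.read_state();print("t",st["t"],st["contact_force"]-b,st["tcp_pos"])
cv2.imwrite("pics/side_dn.png",bot.camera("side")[:,:,::-1])
z0=65+150*np.sin(.25)+6.5;bot.line_to(P(-150,z0-3),60);b=F()
pk=0;zpk=None;crack=None;z=z0-3
while z>66 and bot.read_state()["t"]<64:
    z-=1.5;bot.line_to(P(-150,z),35);st=bot.read_state();f=st["contact_force"][2]-b[2]
    print(round(z,1),round(float(st["tcp_pos"][2])+D,1),round(float(f),1),end=" | ")
    if f>pk: pk=f;zpk=z
    if pk>7 and crack is None and f<pk*.45: crack=z;print("CRACK pk",pk,"at",zpk)
    if f>24: print("too hard");break
    if crack is not None and (f>6 or z<=zpk-9.5): break
print("\nend",z,st["t"])
```

```text
s0 125
t 47.3417
t 50.25 [ 1.23 -1.02  0.67] [660.93  99.49  78.35]
104.1 104.0 -1.1 | 102.6 102.5 -0.3 | 101.1 101.0 -0.3 | 99.6 99.4 -0.9 | 98.1 98.0 0.6 | 96.6 96.5 -0.5 | 95.1 95.0 -1.0 | 93.6 93.5 -0.9 | 92.1 92.1 0.0 | 90.6 90.7 0.5 | 89.1 89.4 3.3 | 87.6 88.1 4.0 | 86.1 86.9 5.7 | 84.6 85.8 7.1 | 83.1 84.6 9.4 | 81.6 83.3 10.2 | 80.1 82.0 11.2 | 78.6 80.6 11.5 | 77.1 77.2 -0.1 | CRACK pk 11.543204358586845 at 78.61059388817844
75.6 74.7 -0.7 | 74.1 73.8 -0.9 | 72.6 72.5 -0.1 | 71.1 71.0 -0.7 | 69.6 69.5 -0.1 | 68.1 68.0 0.3 | 
end 68.11059388817844 56.8917
```

Run:
```python
from h import *
p=bot.read_state()["tcp_pos"]
bot.pause(.3);bot.line_to([p[0],p[1],p[2]+30],60);bot.line_to([p[0],p[1],200],200);bot.pause(.5)
st=bot.read_state();print(st["t"],st["contact_force"])
sc=bot.camera("scene")[:,:,::-1];o=cv2.imread("pics/sc_pl.png")
for b in (o,sc):
    hs=cv2.cvtColor(np.ascontiguousarray(b),cv2.COLOR_BGR2HSV)[235:275,340:380];m=cv2.inRange(hs,(5,110,110),(20,255,255));k,_,S,c=cv2.connectedComponentsWithStats(m)
    print([(S[i],c[i]) for i in range(1,k) if S[i][4]>20])
print(bot.close_job())
```

```text
59.15 [ 0.5327781  -0.71376186  0.42543863]
[(array([ 11,   9,  19,  21, 272], dtype=int32), array([19.45955882, 19.34926471]))]
[(array([10, 11,  7, 17, 74], dtype=int32), array([12.66216216, 18.93243243])), (array([27, 14,  4, 12, 24], dtype=int32), array([29.        , 19.66666667]))]
the job is handed in; nothing more can be done
None
```

The walnut was stood in the cup and let go, and the shell gave at about 11.5 N on the handle. I stopped just above the kernel, with the handle meeting almost no force, lifted clear and handed the job in at about 59 s; I saw no verdict and did not inspect the final state visually.

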